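# Close the inclined resin tumbler

## Robot

A 6-joint arm with a two-finger parallel gripper is mounted at the origin on the work surface. World frame = base frame: x ahead of the robot, y to its left, z up, the work surface at z = 0. Lengths are in m, angles in rad, forces in N, time in s.
With the tool pointing down it reaches from about 0.35 to 0.925 m from the base axis. Payload 6.4 kg.
Tool frame: the origin (TCP) lies between the finger pads; the fingertips stand 14 mm ahead of it and the grasp point (between the pads) lies 5 mm behind it; z points along the fingers, y is the line along which they close (so a half turn about z gives the same grasp; the last joint's range is limited). The gripper opens to 94 mm and grips with 3 to 60 N. Pads are 16 mm wide; open, the fingers measure 119 mm over their backs; the gripper's body (75 mm by 177 mm) begins 78 mm behind the grasp point.
Start: joints at [0.994, 0.245, 1.558, -0, 1.339, -0.174], TCP at [0.255, 0.598, 0.219] pointing down, gripper open.
Joint ranges: [-3.13, 3.13], [-1.02, 2.26], [0.13, 2.54], [-0.95, 4.09], [0.21, 2.88], [-2.74, 2.74]. Speed limits (rad/s): [2.57, 2.57, 3.14, 3.14, 3.14, 3.14].

## Interface

Orientations are given as a unit quaternion [w, x, y, z].
In Python, from plant import manip gives the robot as it stands.
- The arm moves only by the tool servo_tool, never from a script. Its argument "commands" is text: rows parted by semicolons, each of 7 numbers parted by spaces: the shift along the tool's x, y, z in mm, then the turn, a rotation vector about the tool's x, y, z in rad, then the closure, from 0 (fully open) to 1 (shut). In form: x y z wx wy wz fingers; .... A call has 1 to 10 rows; each row shifts and turns the commanded pose from where the row before left it, along the tool's axes as they then stand; what a row does not reach is not made up. A row lasts 1/8 s, in which the tool goes at most 62.5 mm and 10.7 degrees, less where a joint would pass 70% of its speed; a pose out of reach is approached as far as the arm can. A call with a gripper value outside its range is refused whole. The fingers move at their own pace and stop on an object; the grip force is fixed at half the most. Time passes only in rows, so rows that do not move let the fingers close. It gives the time, the measured TCP pose, the force, the opening and the grip force at its end, in the units of the state.
- manip.state(): the state, without advancing time (a new reading comes with each control period).
- manip.capture(name): name is "side" or "top"; returns the picture (400x640x3 uint8, blue, green, red); there is no depth.
- manip.calibration(name): a dict with "camera_matrix" (3x3 intrinsics, pixels), "rvec" (rotation vector, rad) and "tvec" (3), from world to camera coordinates, as OpenCV has them. Camera axes: x right, y down, z forward; pixel columns grow to the right and rows downward; lengths in m; the calibration is good to about 2 mm. A picture is of the moment at which its call begins. calibration takes no time and is no camera call.
- manip.job_done(): hands the job in; it is judged then, once.
The state is a dict: "clock": time; "q": joint angles; "dq": joint speeds; "tau": joint torques, N m; "tool_pos": TCP position; "orientation": TCP orientation; "wrist_force": force on the tool from outside, world axes, zero at the start; "wrist_torque": the same for the moment, N m; "grip_width": finger opening in m; "grip_force": force on a finger pad.
Only numpy, scipy, OpenCV 4.12 (cv2) and the standard library are available. Lean on these libraries where they do the work, as an engineer would, in place of code of your own. Each camera call takes 0.05 s, during which the arm holds its last target. There are 200 camera calls.

## Task

Close the inclined resin tumbler in the incense shop: put the slotted metal cover on the drum, on its centre stud and beneath the wing nut that stays on the stud, so that it lies flat on the rubber ring. Then spin the wing nut down clockwise until it is snug, so that the ring is squeezed by about 2 to 3 mm but not crushed flat. Leave the clay burner, the jar and the little bottle alone.

Things in the scene. Friction and masses are not known exactly. Their poses are not given: they have to be found in the camera images.
- tumbler: Grey foot of the tumbler, 230 by 190 by 30 mm, fixed; origin at the middle of its underside, z up. It carries a steel drum, 144 mm wide and 110 mm deep, tilted 30 degrees so that its open mouth looks up and towards the robot's side.
- seat (a point): Middle of the top face of the black rubber ring on the drum's mouth (144 mm outside, 120 mm inside diameter). z is the stud's axis, 30 degrees from vertical, pointing out of the drum; x points uphill in the ring's plane; y is level. The steel stud on this axis, 8 mm thick, ends 47 mm above this point. Fixed to the drum: it does not sink when the ring is squeezed.
- nut: Steel wing nut, stays on the stud. Origin on the axis at its underside (flange 28 mm across, 5 mm high); z outwards along the stud, x along the wings. Web 44 mm long, 12 thick (y), top 30 mm above origin; at each end a round ear 22 across, 12 thick (56 over the ears, 37 high). Clockwise from above lowers it, 16 mm a turn, self-locking, 0.1 N m when free. Starts 11 to 14 mm above seat.
- cushion (a joint): How far the rubber ring is squeezed along the stud (m): 0 when free, 0.006 when crushed flat; a spring of about 5 N per mm. The cover's own weight squeezes it by about 0.0004; snug is 0.002 to 0.003.
- cover_mid (a point): Middle of the cover, half-way through its 6 mm thickness: loose aluminium disc, 144 mm across, about 0.25 kg, lying flat on the counter at the start, grip up. z out of its top face. A slot 14 mm wide runs from the middle out through the edge on the -x side; its closed end is a flat wall 5 mm from the middle on the +x side, where the stud comes to stand. Rim bevelled 3 mm below.
- cover_grip (a point): Centre of the cover's grip: an upright aluminium plate on the top face opposite the slot, 24 mm long (x, radial), 12 mm thick (y), 34 mm high. It stands 56 mm from the cover's middle on the +x side; this point is 23 mm above the cover's underside. Axes as cover_mid.
- burner: Bystander: small terracotta incense burner, 80 mm wide, 82 mm high; origin at the middle of its foot.
- jar: Bystander: amber glass jar with a red cap, 76 mm wide, 110 mm high; origin at the middle of its foot.
- oil: Bystander: little green glass oil bottle, 28 mm wide, 60 mm high; origin at the middle of its foot.
Things that resemble listed ones, but are neither listed nor needed, are in the scene too. Of the things that look like the part that bears cover_mid, the smallest one is meant.

How it is judged:
On the way:
1. the cover lies on the rubber ring, centred on the stud within 8 mm and flat within 0.06 rad, beneath the nut, the ring not yet squeezed by more than 1.3 mm (distance between cover_mid and seat below 0.009 m and angle between the z axis of cover_mid and the z axis of seat, either way round below 0.06 rad and value of joint cushion below 0.0013 m and z of cover_mid in the frame of nut below -0.0025 m), for 0.2 s.
At the end, for the whole second after the job is handed in: The cover lies on the rubber ring under the nut, centred on the stud within 8 mm and flat within 0.06 rad, the nut screwed down on it so that the ring stays squeezed by 1.3 to 4.3 mm, and nothing touched by the robot (distance between cover_mid and seat below 0.009 m and angle between the z axis of cover_mid and the z axis of seat, either way round below 0.06 rad and z of cover_mid in the frame of nut below -0.0015 m and value of joint cushion between 0.0013 and 0.0043 m).
It fails at once if burner pushed more than 40 mm or tipped over (distance of burner from where it was at the start of the episode above 0.04 m or angle between burner's own z axis and vertical above 0.5 rad).
It fails at once if jar pushed more than 40 mm or tipped over (distance of jar from where it was at the start of the episode above 0.04 m or angle between jar's own z axis and vertical above 0.5 rad).
It fails at once if oil bottle pushed more than 40 mm or tipped over (distance of oil from where it was at the start of the episode above 0.04 m or angle between oil's own z axis and vertical above 0.5 rad).
It fails at once if rubber ring crushed flat (value of joint cushion above 0.0056 m).
It also fails if it takes over 72 s, if anything falls off the work surface, if the arm or the gripper's body presses on something with over 40 N, if the wrist force passes 120 N, or if a joint passes its speed limit or range.

## Working session

There is one attempt and no reset: what is moved stays moved. The work goes in short steps, Python scripts to look and compute and a tool call to move; the robot and the scene stay as the last step left them, time stands still between calls to the robot, and variables do not carry over. Pictures are saved under pics/ and viewed, at most 10 in all, crops included, and the job is handed in when it is done.

Besides the shell and the picture viewer there is one more tool, called after "Request:" as a command line: name --argument value ..., lists and objects as JSON in quotes. servo_tool: Moves the arm, as the interface text tells. Its arguments: {"type":"object","properties":{"commands":{"type":"string"}},"required":["commands"]}

```bash
mkdir -p pics; ls
cat > h.py <<'E'
import numpy as np,cv2
from plant import manip
from scipy.spatial.transform import Rotation as R
def cal(n):
    c=manip.calibration(n);return np.array(c["camera_matrix"],float),np.array(c["rvec"],float),np.array(c["tvec"],float)
def proj(n,P):
    K,r,t=cal(n);return cv2.projectPoints(np.array(P,float).reshape(-1,3),r,t,K,None)[0][:,0]
def ray(n,u):
    K,r,t=cal(n);M=cv2.Rodrigues(r)[0];d=M.T@np.linalg.inv(K)@np.array([u[0],u[1],1.]);return -M.T@t.ravel(),d/np.linalg.norm(d)
def onz(n,u,z):
    o,d=ray(n,u);return o+d*(z-o[2])/d[2]
def tri(a,b):
    (o1,d1),(o2,d2)=ray("side",a),ray("top",b)
    s=np.linalg.lstsq(np.c_[d1,-d2],o2-o1,rcond=None)[0];p,q=o1+s[0]*d1,o2+s[1]*d2
    return (p+q)/2,np.linalg.norm(p-q)
def tool():
    s=manip.state();q=s["orientation"];return np.array(s["tool_pos"]),R.from_quat([q[1],q[2],q[3],q[0]])
E
python3 - <<'E'
from h import *
for n in("side","top"):
    cv2.imwrite(f"pics/{n}0.png",manip.capture(n)); print(n,ray(n,(320,200)))
s=manip.state();print(s)
E
```

```text
pics
side (array([ 0.1725729 , -0.64443152,  0.82276751]), array([ 0.34928104,  0.63277829, -0.69108204]))
top (array([0.27586493, 0.00197709, 1.50712327]), array([ 1.67187587e-01, -6.63131047e-04, -9.85924881e-01]))
{'clock': 0.1, 'q': array([ 9.93889523e-01,  2.45731766e-01,  1.55881543e+00,  6.51014053e-06,
        1.33867971e+00, -1.74097038e-01]), 'dq': array([ 0.00086218, -0.00289826, -0.00292983, -0.00155557,  0.00078226,
       -0.00122386]), 'tau': array([-3.83897659e-04, -4.16915238e+01, -3.15524483e+01,  6.86068065e-02,
        3.10301967e-02, -3.61540208e-05]), 'tool_pos': array([0.25452882, 0.59757183, 0.21850472]), 'orientation': array([-3.02619409e-04,  2.00046682e-01,  9.79786026e-01, -7.59031460e-04]), 'wrist_force': array([-1.59647267,  0.07643258,  0.34652182]), 'wrist_torque': array([ 0.03022849, -0.05859076, -0.03439281]), 'grip_force': 0.0, 'grip_width': 0.0939495757298403}
```

View pics/side0.png

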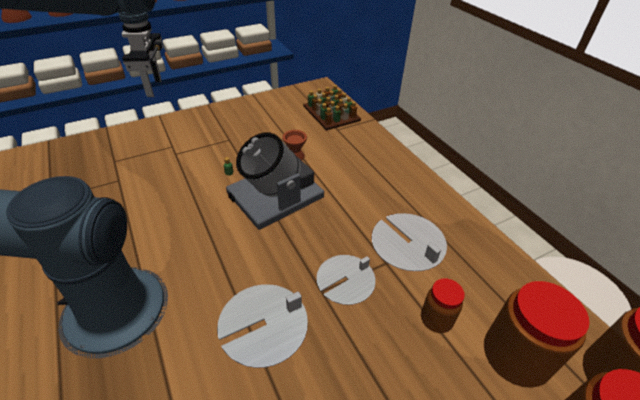

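View pics/top0.png

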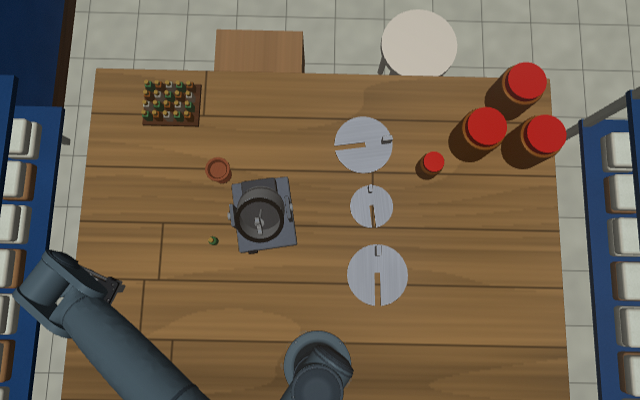

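Three discs in the top view: (363,145), (371,206) and (378,275). The middle one, (371,206), is the smallest at about 42 px; in the side view it is at (346,279). I'll confirm this in crops, together with the tumbler.

Run:
```python
from h import *
t=cv2.imread("pics/top0.png");s=cv2.imread("pics/side0.png")
f=lambda im,x,y,w,h,k:cv2.resize(im[y:y+h,x:x+w],None,fx=k,fy=k,interpolation=cv2.INTER_CUBIC)
a=np.hstack([f(t,340,178,66,50,6),f(t,222,170,66,50,6)])
b=np.hstack([f(s,310,245,66,50,6),f(s,222,125,66,50,6)])
cv2.imwrite("pics/crop1.png",np.vstack([a,b]))
for u in [(371,206),(350,206),(392,206),(371,185),(371,227)]: print(onz("top",u,.006))
for u in [(363,145),(333,145),(378,275),(348,275)]: print(onz("top",u,.006))
```

```text
[ 0.51378688 -0.16982402  0.006     ]
[ 0.51227211 -0.09962753  0.006     ]
[ 0.51530304 -0.24008478  0.006     ]
[ 0.58535105 -0.16961451  0.006     ]
[ 0.44329009 -0.17003041  0.006     ]
[ 0.72407747 -0.14186083  0.006     ]
[ 0.72172568 -0.03940118  0.006     ]
[ 0.28649585 -0.19333984  0.006     ]
[ 0.284529   -0.09546323  0.006     ]
```

View pics/crop1.png

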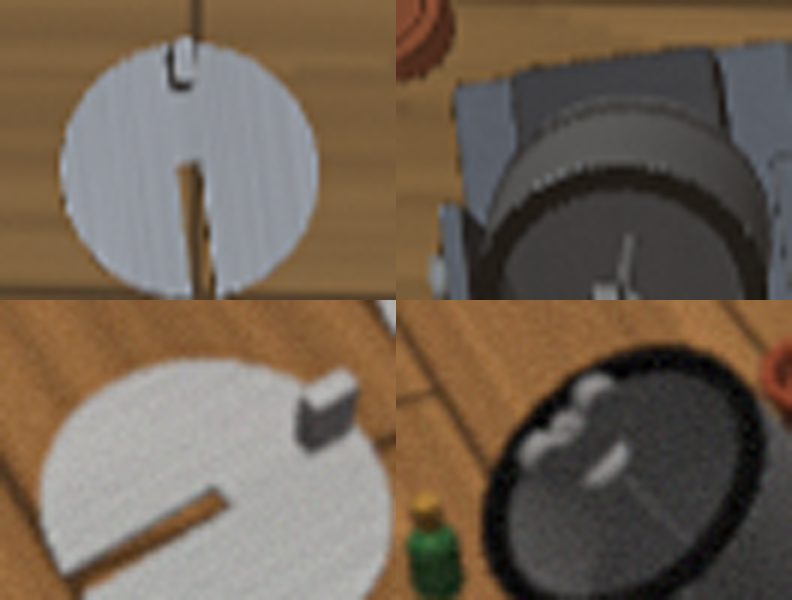

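The crop confirms it: the middle disc is 142 mm across by my measurement, with its slot pointing towards the robot and the grip on the far side. Next I'll look at the drum mouth closer.

Run:
```python
from h import *
t=cv2.imread("pics/top0.png");s=cv2.imread("pics/side0.png")
def f(im,x,y,w,h,k):
    c=cv2.resize(im[y:y+h,x:x+w],None,fx=k,fy=k,interpolation=cv2.INTER_CUBIC)
    c=np.clip(c.astype(float)*1.7,0,255).astype(np.uint8)
    for i in range(0,w,10): cv2.putText(c,str(x+i),(i*k,10),0,.35,(0,255,255),1); cv2.line(c,(i*k,12),(i*k,18),(0,255,255),1)
    for i in range(10,h,10): cv2.putText(c,str(y+i),(0,i*k),0,.35,(0,255,255),1)
    return c
cv2.imwrite("pics/crop2.png",np.hstack([f(t,228,178,66,84,6),f(s,224,125,66,84,6)]))
```

```text
(no output)
```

View pics/crop2.png

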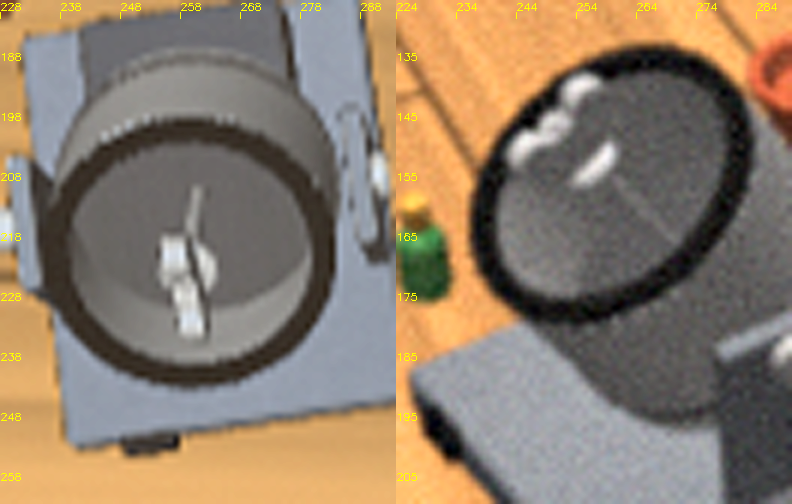

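```bash
cat > fit.py <<'E'
from h import *
from scipy.optimize import least_squares
th=np.linspace(0,2*np.pi,721);C=np.c_[.072*np.cos(th),.072*np.sin(th),0*th]
def rot(h):  # seat frame: z tilted 30deg toward heading h; x uphill
    z=np.array([.5*np.cos(h),.5*np.sin(h),np.cos(np.pi/6)])
    x=np.array([-np.cos(h)*z[2],-np.sin(h)*z[2],.5]); return np.c_[x,np.cross(z,x),z]
obs={"top":(235.8,283.8,197.2,242.7),"side":(236.5,283.3,132.5,178.7)}
def res(p):
    P=p[:3]+C@rot(p[3]).T;r=[]
    for n,o in obs.items():
        u=proj(n,P); r+=list(np.r_[u[:,0].min(),u[:,0].max(),u[:,1].min(),u[:,1].max()]-o)
    return r
g=tri((260,155),(260,220))[0]
for h0 in (-2.5,3.1):
    q=least_squares(res,np.r_[g,h0]);print(q.x,np.round(q.fun,1))
p=q.x;Rs=rot(p[3]);np.save("seat.npy",p)
cr={"top":lambda a:(228+a[0]/6,178+a[1]/6),"side":lambda a:(224+(a[0]-396)/6,125+a[1]/6)}
E1=[cr["top"](a) for a in((173,245),(191,325))];E2=[cr["side"](a) for a in((522,148),(580,86))]
def r2(v,flip):
    yaw,hh=v; d=Rs[:,0]*np.cos(yaw)+Rs[:,1]*np.sin(yaw)
    P=[p[:3]+Rs[:,2]*(hh+.032)+s*.019*d for s in(1,-1)]
    return np.r_[(proj("top",P)-E1).ravel(),(proj("side",P)-(E2[::-1] if flip else E2)).ravel()]
for flip in(0,1):
  for y0 in(0,1.5,3,-1.5):
    k=least_squares(r2,(y0,.0125),args=(flip,));print(flip,k.x,k.cost,np.round(k.fun,1))
print(proj("top",p[:3]+Rs[:,2]*.047),proj("side",p[:3]+Rs[:,2]*.047))
# cover
a=onz("top",(371.7,206.3),.006);b=onz("top",(371.2,187.5),.04);c=onz("top",(340+203/6,178+295/6),.006)
sl=onz("side",(310+220/6,245+195/6),.006),onz("side",(310+70/6,245+282/6),.006)
gs=onz("side",(310+330/6,245+85/6),.040)
print("cover",a,b,c,"side",sl,gs)
E
python3 fit.py
```

```text
[ 0.4374447   0.17712954  0.17192953 -3.05108162] [-0.6  0.5  0.2 -0.2  0.   0.   0.1 -0.1]
[0.4374447  0.17712954 0.17192954 3.23210149] [-0.6  0.5  0.2 -0.2  0.   0.   0.1 -0.1]
0 [2.04938885 0.01492832] 155.2008702080475 [-3.9 11.2  4.2 -8.6 -0.4 -5.4  0.7  7. ]
0 [2.04939242 0.01492832] 155.20087017073365 [-3.9 11.2  4.2 -8.6 -0.4 -5.4  0.7  7. ]
0 [2.04978145 0.01492825] 155.20087002361652 [-3.9 11.2  4.2 -8.6 -0.4 -5.4  0.7  7. ]
0 [-2.01220873  0.01483196] 171.37755033665425 [ 7.9 10.1 -7.7 -7.6  5.5  1.2 -5.3  0.5]
1 [0.10934115 0.01510174] 2.7725119163656506 [ 0.2  1.9  0.1  0.6  0.3  0.6 -0.2  0.9]
1 [0.1093403  0.01510174] 2.7725119163549925 [ 0.2  1.9  0.1  0.6  0.3  0.6 -0.2  0.9]
1 [0.10934064 0.01510174] 2.772511916347182 [ 0.2  1.9  0.1  0.6  0.3  0.6 -0.2  0.9]
1 [0.10934059 0.01510174] 2.7725119163473035 [ 0.2  1.9  0.1  0.6  0.3  0.6 -0.2  0.9]
[[258.46567199 226.7962011 ]] [[249.91733627 145.27805494]]
cover [ 0.51282282 -0.17216773  0.006     ] [ 0.56997369 -0.1664106   0.04      ] [ 0.44293338 -0.1794367   0.006     ] side (array([ 0.5158879 , -0.16993831,  0.006     ]), array([ 0.44156243, -0.17885514,  0.006     ])) [ 0.56946152 -0.1633206   0.04      ]
```

```bash
cat >> h.py <<'E'
def plan(P,M):
    p,r=tool();T=R.from_matrix(M)
    best=None
    for k in(0,np.pi):
        Tk=T*R.from_euler('z',k);v=(r.inv()*Tk).as_rotvec()
        print("flip",k>0,"rotvec",np.round(v,3),"shift in target frame mm",np.round(Tk.inv().apply(P-p)*1e3,1),"in current",np.round(r.inv().apply(P-p)*1e3,1))
    s=manip.state();print("q",np.round(s["q"],2),"pos",np.round(p,4),"F",np.round(s["wrist_force"],1),"T",np.round(s["wrist_torque"],2),s["clock"],s["grip_width"])
def down(h): # tool down; cover x heading h along tool x
    x=np.array([np.cos(h),np.sin(h),0]);z=np.array([0,0,-1.]);return np.c_[x,np.cross(z,x),z]
E
python3 - <<'E'
from h import *
c=[onz("top",u,.03) for u in((239.7,252.3),(296,245),(290,178),(232,184))]
for i in range(4):
    d=c[(i+1)%4]-c[i];print(np.round(c[i],3),np.linalg.norm(d),np.arctan2(d[1],d[0]))
plan(np.array([.569,-.165,.124]),down(.11))
E
```

```text
[0.35  0.256 0.03 ] 0.1827984121902656 -1.4211495345522835
[0.377 0.076 0.03 ] 0.2227826267923601 0.1187805838576637
[0.598 0.102 0.03 ] 0.1923789752798968 1.6985317746883366
[0.574 0.293 0.03 ] 0.22690703531707365 -2.9802270470522068
flip False rotvec [-1.000e-03  2.000e-03  2.629e+00] shift in target frame mm [228.9 792.5  94.5] in current [-588.3 -578.1   95.3]
flip True rotvec [-0.001 -0.001 -0.513] shift in target frame mm [-228.9 -792.5   94.5] in current [-588.3 -578.1   95.3]
q [ 0.99  0.25  1.56  0.    1.34 -0.17] pos [0.2545 0.5976 0.2185] F [-1.6  0.1  0.3] T [ 0.03 -0.06 -0.03] 0.1 0.0939495757298403
```

Request:
servo_tool --commands "0 0 -48 0 0 -0.171 0; 0 0 -48 0 0 -0.171 0; 0 0 -48 0 0 -0.171 0; -12 -40 0 0 0 0 0; -16 -56 0 0 0 0 0; -16 -56 0 0 0 0 0; -16 -56 0 0 0 0 0; -16 -56 0 0 0 0 0; -16 -56 0 0 0 0 0; -16 -56 0 0 0 0 0"

```text
clock: 1.35
tool_pos: [0.4036, 0.2344, 0.3631]
orientation: [-0.0, -0.055, 0.998, -0.0]
wrist_force: [1.4, -0.2, 0.1]
grip_width: 0.0938
grip_force: 0.0
```

Request:
servo_tool --commands "-16 -56 0 0 0 0 0; -16 -56 0 0 0 0 0; -16 -56 0 0 0 0 0; -16 -56 0 0 0 0 0; -16 -56 0 0 0 0 0; -16 -56 40 0 0 0 0; -16 -56 50 0 0 0 0; -9 -40 50 0 0 0 0; 0 0 50 0 0 0 0; 0 0 30 0 0 0 0"

```text
clock: 2.6
tool_pos: [0.5625, -0.1622, 0.1552]
orientation: [-0.002, -0.055, 0.999, 0.001]
wrist_force: [0.7, 0.3, 0.3]
grip_width: 0.0942
grip_force: 0.0
```

Run:
```python
from h import *
plan(np.array([.569,-.165,.025]),down(.11))
p,r=tool()
print(proj("top",p),proj("side",p))
t=manip.capture("top");s=manip.capture("side")
f=lambda im,x,y,w,h,k:cv2.resize(im[y:y+h,x:x+w],None,fx=k,fy=k,interpolation=cv2.INTER_CUBIC)
cv2.imwrite("pics/c3.png",np.hstack([f(t,335,160,66,70,6),f(s,310,220,66,70,6)]))
```

```text
flip False rotvec [-0.007 -0.004  3.141] shift in target frame mm [  6.1   3.5 130.2] in current [ -6.7  -3.8 130.2]
flip True rotvec [ 0.003 -0.004 -0.001] shift in target frame mm [ -6.1  -3.5 130.2] in current [ -6.7  -3.8 130.2]
q [-0.47  0.16  1.77  0.    1.21 -2.15] pos [ 0.5625 -0.1622  0.1552] F [0.7 0.3 0.3] T [0.02 0.02 0.03] 2.6 0.09416927081567165
[[374.19097538 182.50780797]] [[367.15986056 228.21821876]]
```

View pics/c3.png

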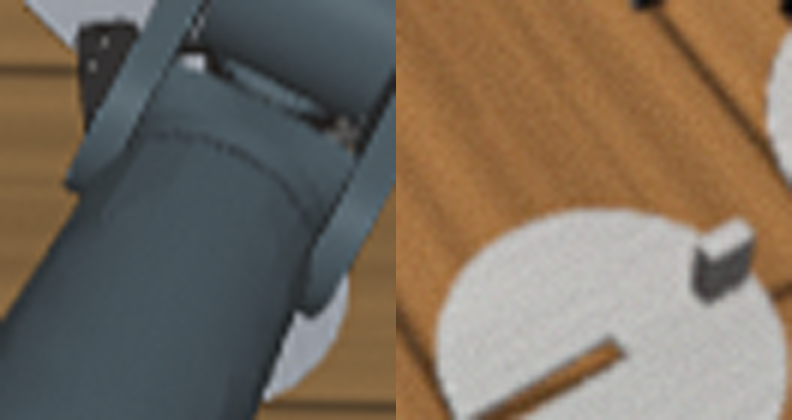

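The side crop shows the grip's top at about (364.8,260.5), ahead of and below the fingers. I'll let the arm settle and then correct.

Request:
servo_tool --commands "0 0 0 0 0 0 0; 0 0 0 0 0 0 0"

```text
clock: 2.95
tool_pos: [0.5654, -0.1628, 0.1613]
orientation: [0.002, -0.055, 0.998, -0.001]
wrist_force: [-0.6, 0.9, 0.7]
grip_width: 0.0939
grip_force: 0.0
```

Run:
```python
from h import *
print(onz("side",(364.8,260.5),.04))
plan(np.array([.569,-.165,.025]),down(.11))
```

```text
[ 0.56681876 -0.16656645  0.04      ]
flip False rotvec [-5.000e-03 -3.000e-03 -3.141e+00] shift in target frame mm [  3.4   2.6 136.3] in current [ -2.9  -2.3 136.3]
flip True rotvec [-0.002  0.003  0.001] shift in target frame mm [ -3.4  -2.6 136.3] in current [ -2.9  -2.3 136.3]
q [-0.47  0.16  1.77 -0.    1.21 -2.15] pos [ 0.5654 -0.1628  0.1613] F [-0.6  0.9  0.7] T [ 0.08  0.03 -0.01] 2.95 0.09389521432394766
```

Request:
servo_tool --commands "-3 -2.5 35 0 0 0 0; 0 0 35 0 0 0 0; 0 0 30 0 0 0 0; 0 0 20 0 0 0 0; 0 0 10 0 0 0 0; 0 0 0 0 0 0 0; 0 0 0 0 0 0 0"

```text
clock: 3.82
tool_pos: [0.5684, -0.165, 0.0303]
orientation: [0.001, -0.055, 0.998, -0.001]
wrist_force: [-0.3, 0.2, 0.1]
grip_width: 0.0943
grip_force: 0.0
```

Run:
```python
from h import *
plan(np.array([.568,-.165,.025]),down(.11))
```

```text
flip False rotvec [-3.000e-03 -2.000e-03 -3.141e+00] shift in target frame mm [-0.4 -0.1  5.3] in current [0.4 0.1 5.3]
flip True rotvec [-0.001  0.002  0.   ] shift in target frame mm [0.4 0.1 5.3] in current [0.4 0.1 5.3]
q [-0.47  0.35  1.81 -0.    0.98 -2.15] pos [ 0.5684 -0.165   0.0303] F [-0.3  0.2  0.1] T [ 0.02 -0.01 -0.01] 3.825 0.09425558716349601
```

Request:
servo_tool --commands "0 0 5.5 0 0 0 0; 0 0 0 0 0 0 1; 0 0 0 0 0 0 1; 0 0 0 0 0 0 1; 0 0 0 0 0 0 1; 0 0 0 0 0 0 1; 0 0 0 0 0 0 1; 0 0 0 0 0 0 1; 0 0 0 0 0 0 1"

```text
clock: 4.95
tool_pos: [0.5674, -0.1646, 0.0236]
orientation: [-0.0, -0.055, 0.998, 0.0]
wrist_force: [-0.4, 0.2, -0.4]
grip_width: 0.0172
grip_force: 0.0
```

Request:
servo_tool --commands "0 0 0 0 0 0 1; 0 0 0 0 0 0 1; 0 0 0 0 0 0 1; 0 0 0 0 0 0 1"

```text
clock: 5.45
tool_pos: [0.5674, -0.1643, 0.0235]
orientation: [-0.0, -0.055, 0.998, 0.0]
wrist_force: [-0.4, 2.1, 0.7]
grip_width: 0.0118
grip_force: 30.0
```

Request:
servo_tool --commands "0 0 -8 0 0 0 1; 0 0 -20 0 0 0 1; 0 0 -35 0 0 0 1; 0 0 -45 0 0 0 1; 0 0 -45 0 0 0 1; 0 0 -45 0 0 0 1; 0 0 -45 0 0 0 1; 0 0 -35 0 0 0 1; 0 0 -15 0 0 0 1; 0 0 0 0 0 0 1"

```text
clock: 6.7
tool_pos: [0.5676, -0.1647, 0.3175]
orientation: [0.001, -0.055, 0.998, -0.001]
wrist_force: [0.1, -0.1, -3.4]
grip_width: 0.0114
grip_force: 30.0
```

```bash
cat > seat.py <<'E'
import fit0 as f
E
python3 - <<'E'
from h import *
import re
src=open("fit.py").read().split("g=tri")[0];exec(src)
H=np.pi+.13
q=least_squares(lambda v:res(np.r_[v,H]),[.437,.177,.172]);print(q.x,np.round(q.fun,1));np.save("seat.npy",np.r_[q.x,H])
open("h.py","a").write('\n'+src[src.index("def rot"):src.index("obs=")]+'SEAT=np.load("seat.npy");S=SEAT[:3];Rs=rot(SEAT[3])\ndef seatpose(u,w,h,flipx=-1):\n    return S+Rs@np.array([u,w,h]),np.c_[-Rs[:,0],Rs[:,1],-Rs[:,2]]\n')
E
rm seat.py
python3 - <<'E'
from h import *
P,M=seatpose(.056+.12,0,.06);print(P)
plan(P,M)
s=manip.capture("side");p,r=tool()
x=r.as_matrix()[:,0]; u=proj("side",[p,p+.056*x,p+.128*x+[0,0,-.02]]);print(u)
a=np.int32(u[1])-[70,50];cv2.imwrite("pics/c4.png",cv2.resize(s[max(0,a[1]):a[1]+100,a[0]:a[0]+140],None,fx=5,fy=5));print(a)
E
```

```text
[0.43747664 0.17716177 0.171824  ] [-0.6  0.6  0.2 -0.2 -0.1  0.2 -0.   0.1]
[0.55886412 0.19303164 0.31178553]
flip False rotvec [-0.006 -0.522 -0.019] shift in target frame mm [-29.8 355.8  23.8] in current [-30.6 356.5   5.4]
flip True rotvec [-0.806  0.01   3.017] shift in target frame mm [  29.8 -355.8   23.8] in current [-30.6 356.5   5.4]
q [-0.47  0.04  1.61 -0.    1.49 -2.16] pos [ 0.5676 -0.1647  0.3175] F [ 0.1 -0.1 -3.4] T [ 0.04 -0.1  -0.01] 6.7 0.011416595379166849
[[377.93045846 173.66382759]
 [355.601458   183.71256001]
 [324.5002881  205.27679648]]
[285 133]
```

View pics/c4.png

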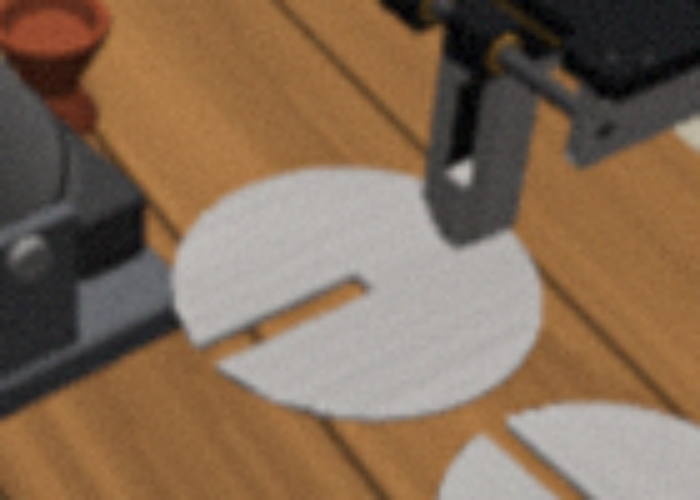

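The cover is held with its slot facing the robot; its outline in the side view spans columns 319.6–393.6 and rows 166.4–217. I'll fit the sag.

```bash
cat > held.py <<'E'
from h import *
from scipy.optimize import least_squares
th=np.linspace(0,2*np.pi,721);C=np.c_[.072*np.cos(th),.072*np.sin(th),0*th]
def heldfit(box,slot):
    p,r=tool()
    def f(v):
        pitch,roll,dx,dy,dz=v
        Q=R.from_euler('yx',[pitch,roll])
        c=np.array([.056+dx,dy,.017+dz])       # top face centre in tool frame, before pitch about TCP
        u=proj("side",p+r.apply(Q.apply(C+c)));s=proj("side",p+r.apply(Q.apply(c+np.array([-.005,0,0]))))[0]
        return np.r_[u[:,0].min()-box[0],u[:,0].max()-box[1],u[:,1].min()-box[2],u[:,1].max()-box[3],s-slot,np.array([pitch/.1,roll/.03,dx/.003,dy/.003,dz/.003])*.3]
    q=least_squares(f,np.zeros(5));return q.x,q.fun
E
python3 - <<'E'
from held import *
x,f=heldfit((319.6,393.6,166.4,217),(356.3,190));print(np.round(x,4),np.round(f,2))
E
```

```text
[-0.0628  0.0225 -0.0014  0.0009 -0.0015] [-0.62 -0.74  0.35  0.35  1.36 -0.66 -0.19  0.22 -0.14  0.09 -0.15]
```

Request:
servo_tool --commands "0 15 0 0 -0.04 0 1; -3 33 0 0 -0.05 0 1; -3 40 0 0 -0.05 0 1; -3 42 0 0 -0.05 0 1; -3 42 0 0 -0.05 0 1; -3 42 0 0 -0.05 0 1; -3 42 0 0 -0.05 0 1; -3 40 0 0 -0.05 0 1; -3 35 0 0 -0.05 0 1; -3 20 0 0 -0.02 0 1"

```text
clock: 8.0
tool_pos: [0.5527, 0.1886, 0.3194]
orientation: [0.225, -0.054, 0.973, 0.013]
wrist_force: [1.7, -0.5, -3.1]
grip_width: 0.0121
grip_force: 30.0
```

Request:
servo_tool --commands "0 5 0 0 0 0 1; 0 0 0 0 0 0 1; 0 0 0 0 0 0 1"

```text
clock: 8.38
tool_pos: [0.5542, 0.1913, 0.3223]
orientation: [0.227, -0.053, 0.972, 0.012]
wrist_force: [0.1, 0.3, -2.9]
grip_width: 0.0115
grip_force: 30.0
```

Run:
```python
from h import *
P,M=seatpose(.056+.10,0,.045);print(P)
plan(P,M)
s=manip.capture("side");t=manip.capture("top");p,r=tool()
f=lambda im,x,y,w,h,k:cv2.resize(im[y:y+h,x:x+w],None,fx=k,fy=k,interpolation=cv2.INTER_CUBIC)
u=proj("side",p+r.apply([.07,0,.02]))[0];v=proj("top",p+r.apply([.07,0,.02]))[0];print(u,v)
a=np.int32(u)-[33,35];b=np.int32(v)-[33,35];print(a,b)
cv2.imwrite("pics/c5.png",np.hstack([f(t,b[0],b[1],66,84,6),f(s,a[0],a[1],66,84,6)]))
```

```text
[0.54912648 0.19175857 0.28879515]
flip False rotvec [-0.01  -0.065 -0.018] shift in target frame mm [21.   1.1 26.5] in current [19.3  1.  27.8]
flip True rotvec [-0.101  0.016  3.122] shift in target frame mm [-21.   -1.1  26.5] in current [19.3  1.  27.8]
q [ 0.15 -0.24  1.91 -0.02  1.02 -1.53] pos [0.5542 0.1913 0.3223] F [ 0.1  0.3 -2.9] T [ 0.03  0.3  -0.03] 8.375 0.01151150627340756
[278.16281382 114.85140933] [253.13577915 192.9130335 ]
[245  79] [220 157]
```

View pics/c5.png

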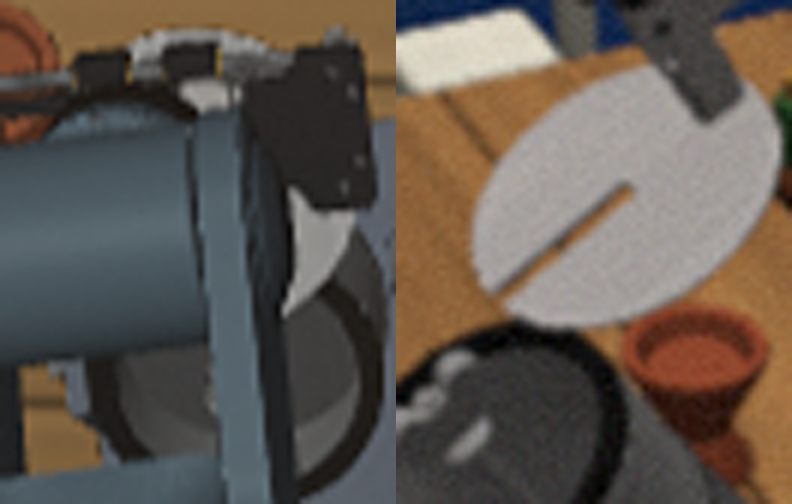

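The cover's outline here spans columns 257.8–309.3 and rows 89.8–133.7, with the slot end at (283.7,110.3). It sits uphill of the mouth, and the wing nut is visible at lower left.

Run:
```python
from held import *
x,f=heldfit((257.8,309.3,89.8,133.7),(283.7,110.3));print(np.round(x,4),np.round(f,2))
p,r=tool();Q=r*R.from_euler('yx',x[:2])
c=p+Q.apply([.056+x[2],x[3],.017+x[4]])
print("cover top centre in seat",np.round(1e3*Rs.T@(c-S),1)," z of cover in seat",np.round(Rs.T@(-Q.as_matrix()[:,2]),3),"x",np.round(Rs.T@(-Q.as_matrix()[:,0]),3))
```

```text
[ 0.0021 -0.0016 -0.0008 -0.0022  0.0019] [-0.21 -0.39  0.11  0.14  0.54 -0.3   0.01 -0.02 -0.08 -0.22  0.19]
cover top centre in seat [121.   -2.4  56.6]  z of cover in seat [0.066 0.008 0.998] x [ 0.998 -0.019 -0.066]
```

Request:
servo_tool --commands "5 0 0 -0.005 -0.03 -0.009 1; 10 1 5 -0.005 -0.035 -0.009 1; 6 1 10 0 0 0 1; 0 0 9 0 0 0 1; 0 0 3 0 0 0 1; 0 0 0 0 0 0 1; 0 0 0 0 0 0 1"

```text
clock: 9.35
tool_pos: [0.5492, 0.1937, 0.29]
orientation: [0.259, -0.063, 0.964, 0.017]
wrist_force: [0.4, -0.2, -3.1]
grip_width: 0.0119
grip_force: 30.0
```

Run:
```python
from h import *
P,M=seatpose(.0555+.10,.001,.030)
plan(P,M);p,r=tool();print(np.round(1e3*Rs.T@(p-S),1))
```

```text
flip False rotvec [0.001 0.002 0.   ] shift in target frame mm [ 1.3 -0.9 15.9] in current [ 1.4 -0.9 15.9]
flip True rotvec [-3.000e-03  1.000e-03 -3.141e+00] shift in target frame mm [-1.3  0.9 15.9] in current [ 1.4 -0.9 15.9]
q [ 0.15 -0.27  2.   -0.01  0.88 -1.55] pos [0.5492 0.1937 0.29  ] F [ 0.4 -0.2 -3.1] T [-0.06  0.35  0.03] 9.35 0.01194803232142362
[156.8   1.9  45.9]
```

Request:
servo_tool --commands "1 -1 6 0 0 0 1; 0 0 6 0 0 0 1; 0 0 4 0 0 0 1; 0 0 0 0 0 0 1; 0 0 0 0 0 0 1"

```text
clock: 9.98
tool_pos: [0.5561, 0.1936, 0.2753]
orientation: [0.259, -0.063, 0.964, 0.017]
wrist_force: [0.1, 0.3, -2.2]
grip_width: 0.0116
grip_force: 30.0
```

Request:
servo_tool --commands "0 0 1.5 0 0 0 1; 0 0 0 0 0 0 1; 0 0 0 0 0 0 1"

```text
clock: 10.35
tool_pos: [0.5568, 0.1937, 0.2739]
orientation: [0.259, -0.063, 0.964, 0.017]
wrist_force: [0.3, -0.6, -3.5]
grip_width: 0.012
grip_force: 30.0
```

Request:
servo_tool --commands "0 0 1.5 0 0 0 1; 0 0 0 0 0 0 1; 0 0 0 0 0 0 1"

```text
clock: 10.72
tool_pos: [0.5575, 0.1938, 0.2725]
orientation: [0.259, -0.063, 0.964, 0.017]
wrist_force: [0.0, -0.0, -3.6]
grip_width: 0.0115
grip_force: 30.0
```

Request:
servo_tool --commands "0 0 1.5 0 0 0 1; 0 0 0 0 0 0 1; 0 0 0 0 0 0 1"

```text
clock: 11.1
tool_pos: [0.5584, 0.1939, 0.2716]
orientation: [0.259, -0.063, 0.964, 0.017]
wrist_force: [-0.5, -0.1, -0.5]
grip_width: 0.0116
grip_force: 30.0
```

Request:
servo_tool --commands "0 0 1.5 0 0 0 1; 0 0 0 0 0 0 1; 0 0 0 0 0 0 1"

```text
clock: 11.48
tool_pos: [0.5592, 0.194, 0.2705]
orientation: [0.259, -0.063, 0.964, 0.017]
wrist_force: [-1.4, -0.8, 2.7]
grip_width: 0.0119
grip_force: 30.0
```

Run:
```python
from h import *
P,M=seatpose(.0555+.10,.001,.030)
plan(P,M);p,r=tool();print(np.round(1e3*Rs.T@(p-S),1))
```

```text
flip False rotvec [0.001 0.002 0.   ] shift in target frame mm [ 0.3  0.  -6. ] in current [ 0.2  0.  -6. ]
flip True rotvec [-3.000e-03  1.000e-03 -3.141e+00] shift in target frame mm [-0.3 -0.  -6. ] in current [ 0.2  0.  -6. ]
q [ 0.15 -0.23  2.01 -0.01  0.84 -1.55] pos [0.5592 0.194  0.2705] F [-1.4 -0.8  2.7] T [0.08 0.67 0.03] 11.475 0.011874529714988376
[155.8   1.   24. ]
```

Request:
servo_tool --commands "0 0 -4.2 0 0 0 1; 5 0 0 0 0 0 1; 10 0 0 0 0 0 1; 10 0 0 0 0 0 1; 10 0 0 0 0 0 1; 5 0 0 0 0 0 1; 0 0 0 0 0 0 1"

```text
clock: 12.35
tool_pos: [0.5223, 0.1892, 0.2534]
orientation: [0.259, -0.063, 0.964, 0.017]
wrist_force: [0.4, 0.3, -2.9]
grip_width: 0.0117
grip_force: 30.0
```

Request:
servo_tool --commands "5 0 0 0 0 0 1; 10 0 0 0 0 0 1; 10 0 0 0 0 0 1; 5 0 0 0 0 0 1; 0 0 0 0 0 0 1;0 0 0 0 0 0 1"

```text
clock: 13.1
tool_pos: [0.4971, 0.1858, 0.2389]
orientation: [0.259, -0.063, 0.964, 0.017]
wrist_force: [0.7, 0.6, -3.1]
grip_width: 0.0115
grip_force: 30.0
```

Run:
```python
from h import *
P,M=seatpose(.0555,.001,.028)
plan(P,M);p,r=tool();print(np.round(1e3*Rs.T@(p-S),1))
s=manip.capture("side");u=proj("side",S)[0];a=np.int32(u)-[38,38];print(a)
cv2.imwrite("pics/c6.png",cv2.resize(s[a[1]:a[1]+70,a[0]:a[0]+80],None,fx=8,fy=8,interpolation=cv2.INTER_CUBIC))
```

```text
flip False rotvec [0.001 0.002 0.001] shift in target frame mm [30.2  0.1 -0. ] in current [30.2  0.2 -0.1]
flip True rotvec [-3.000e-03  1.000e-03 -3.141e+00] shift in target frame mm [-30.2  -0.1  -0. ] in current [30.2  0.2 -0.1]
q [ 0.15 -0.37  2.18 -0.01  0.81 -1.55] pos [0.4971 0.1858 0.2389] F [ 0.7  0.6 -3.1] T [-0.02  0.44  0.04] 13.1 0.011498078997436635
[85.7  0.9 28. ]
[221 117]
```

View pics/c6.png

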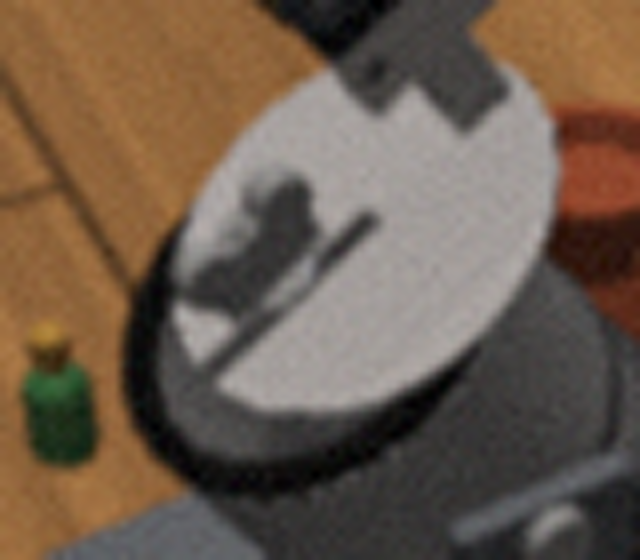

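The cover is under the nut, the slot has taken the stud (around (300,275) in the crop) and there's no contact force. I'll carry on.

Request:
servo_tool --commands "5 0 0 0 0 0 1; 8 0 0 0 0 0 1; 8 0 0 0 0 0 1; 4 0 0 0 0 0 1; 2 0 0 0 0 0 1; 0 0 0 0 0 0 1;0 0 0 0 0 0 1"

```text
clock: 14.02
tool_pos: [0.4739, 0.1828, 0.2252]
orientation: [0.259, -0.063, 0.964, 0.017]
wrist_force: [-0.4, 0.3, -3.0]
grip_width: 0.0117
grip_force: 30.0
```

Request:
servo_tool --commands "1.5 0 0 0 0 0 1; 0 0 0 0 0 0 1;0 0 0 0 0 0 1"

```text
clock: 14.4
tool_pos: [0.4724, 0.1826, 0.2243]
orientation: [0.259, -0.063, 0.964, 0.017]
wrist_force: [0.1, -0.0, -3.2]
grip_width: 0.0122
grip_force: 30.0
```

Request:
servo_tool --commands "1.5 0 0 0 0 0 1; 0 0 0 0 0 0 1;0 0 0 0 0 0 1"

```text
clock: 14.78
tool_pos: [0.4711, 0.1824, 0.2235]
orientation: [0.259, -0.063, 0.964, 0.017]
wrist_force: [0.7, 1.0, -2.4]
grip_width: 0.0118
grip_force: 30.0
```

Request:
servo_tool --commands "1 0 0 0 0 0 1; 0 0 0 0 0 0 1;0 0 0 0 0 0 1"

```text
clock: 15.15
tool_pos: [0.4703, 0.1823, 0.223]
orientation: [0.259, -0.063, 0.964, 0.017]
wrist_force: [0.5, -0.1, -3.1]
grip_width: 0.0117
grip_force: 30.0
```

Request:
servo_tool --commands "1 0 0 0 0 0 1; 0 0 0 0 0 0 1;0 0 0 0 0 0 1"

```text
clock: 15.52
tool_pos: [0.4694, 0.1822, 0.2225]
orientation: [0.259, -0.063, 0.964, 0.017]
wrist_force: [0.6, -0.7, -2.7]
grip_width: 0.0118
grip_force: 30.0
```

Request:
servo_tool --commands "1 0 0 0 0 0 1; 0 0 0 0 0 0 1;0 0 0 0 0 0 1"

```text
clock: 15.9
tool_pos: [0.4689, 0.1821, 0.2225]
orientation: [0.26, -0.063, 0.964, 0.017]
wrist_force: [2.2, -0.4, -3.2]
grip_width: 0.0118
grip_force: 30.0
```

Request:
servo_tool --commands "1 0 0 0 0 0 1; 0 0 0 0 0 0 1;0 0 0 0 0 0 1"

```text
clock: 16.27
tool_pos: [0.4686, 0.1821, 0.2225]
orientation: [0.261, -0.063, 0.963, 0.017]
wrist_force: [5.3, 1.2, -2.4]
grip_width: 0.012
grip_force: 30.0
```

Request:
servo_tool --commands "-1.8 0 0 0 0 0 1; 0 0 1.2 0 0 0 1; 0 0 0 0 0 0 1; 0 0 0 0 0 0 1"

```text
clock: 16.77
tool_pos: [0.4697, 0.1823, 0.2212]
orientation: [0.259, -0.063, 0.964, 0.017]
wrist_force: [1.5, -0.1, -1.8]
grip_width: 0.0119
grip_force: 30.0
```

Request:
servo_tool --commands "0 0 0.8 0 0 0 1; 0 0 0 0 0 0 1; 0 0 0 0 0 0 1"

```text
clock: 17.15
tool_pos: [0.4701, 0.1823, 0.2206]
orientation: [0.259, -0.063, 0.964, 0.017]
wrist_force: [0.7, 0.7, -1.5]
grip_width: 0.0118
grip_force: 30.0
```

Request:
servo_tool --commands "0 0 0.7 0 0 0 1; 0 0 0 0 0 0 1; 0 0 0 0 0 0 1"

```text
clock: 17.52
tool_pos: [0.4705, 0.1824, 0.2201]
orientation: [0.259, -0.063, 0.964, 0.017]
wrist_force: [-2.2, -0.5, 0.5]
grip_width: 0.0118
grip_force: 30.0
```

Request:
servo_tool --commands "0 0 0.6 0 0 0 1; 0 0 0 0 0 0 1; 0 0 0 0 0 0 1"

```text
clock: 17.9
tool_pos: [0.4708, 0.1824, 0.2196]
orientation: [0.259, -0.063, 0.964, 0.017]
wrist_force: [-2.7, -1.7, 2.3]
grip_width: 0.012
grip_force: 30.0
```

Run:
```python
from h import *
P,M=seatpose(.0555,.001,.026)
plan(P,M);p,r=tool();print(np.round(1e3*Rs.T@(p-S),1))
```

```text
flip False rotvec [0.001 0.001 0.001] shift in target frame mm [-2.4  0.1 -1.5] in current [-2.4  0.1 -1.5]
flip True rotvec [-2.000e-03  1.000e-03 -3.141e+00] shift in target frame mm [ 2.4 -0.1 -1.5] in current [-2.4  0.1 -1.5]
q [ 0.15 -0.43  2.25 -0.01  0.8  -1.55] pos [0.4708 0.1824 0.2196] F [-2.7 -1.7  2.3] T [0.14 0.76 0.19] 17.9 0.011987443636048688
[53.1  0.9 24.5]
```

Request:
servo_tool --commands "0 0 0 0 0 0 0.6; 0 0 0 0 0 0 0.6; 0 0 0 0 0 0 0.6; 0 0 0 0 0 0 0.6; 0 0 0 0 0 0 0.6"

```text
clock: 18.52
tool_pos: [0.4709, 0.1824, 0.2195]
orientation: [0.259, -0.063, 0.964, 0.017]
wrist_force: [-0.2, 0.3, -0.0]
grip_width: 0.038
grip_force: 0.0
```

Request:
servo_tool --commands "0 0 -10 0 0 0 0.6; 0 0 -30 0 0 0 0.6; 0 0 -35 0 0 0 0.6; 0 0 -30 0 0 0 0.6; 0 0 0 0 0 0 0.6; 0 0 0 0 0 0 0.6"

```text
clock: 19.27
tool_pos: [0.4185, 0.1754, 0.3094]
orientation: [0.258, -0.063, 0.964, 0.017]
wrist_force: [-0.1, -0.2, 0.3]
grip_width: 0.0376
grip_force: 0.0
```

Run:
```python
from h import *
P,M=seatpose(0,0,.1)
plan(P,M);p,r=tool();print(np.round(1e3*Rs.T@(p-S),1))
s=manip.capture("side");u=proj("side",S)[0];a=np.int32(u)-[38,38];print(a)
cv2.imwrite("pics/c7.png",cv2.resize(s[a[1]:a[1]+70,a[0]:a[0]+80],None,fx=8,fy=8,interpolation=cv2.INTER_CUBIC))
```

```text
flip False rotvec [0.001 0.    0.   ] shift in target frame mm [52.3 -0.8 28.6] in current [52.3 -0.7 28.6]
flip True rotvec [-0.000e+00  1.000e-03 -3.141e+00] shift in target frame mm [-52.3   0.8  28.6] in current [52.3 -0.7 28.6]
q [ 0.15 -0.67  2.24 -0.01  1.05 -1.55] pos [0.4185 0.1754 0.3094] F [-0.1 -0.2  0.3] T [ 0.01  0.2  -0.02] 19.275 0.03759551003625704
[ 52.3   0.8 128.6]
[221 117]
```

View pics/c7.png

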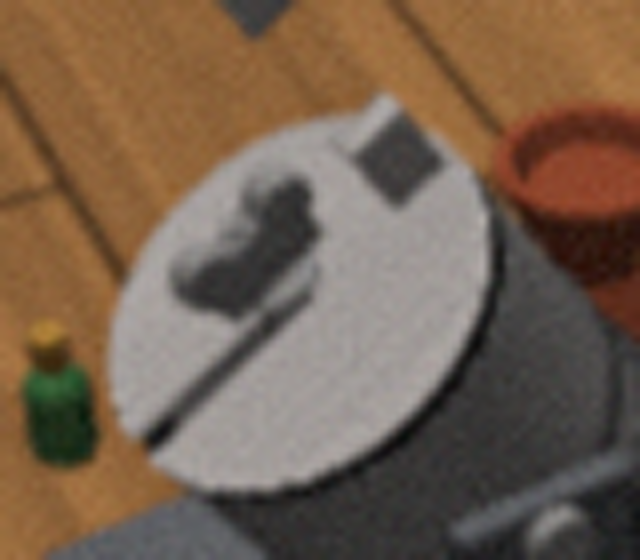

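The cover lies flat on the ring under the nut, and the bottle and burner haven't moved. Next I'll measure heights by touch with the fingers closed: the grip top first, then the nut's uphill ear.

Request:
servo_tool --commands "0 0 -5 0 0 0 1; 0 0 0 0 0 0 1; 0 0 0 0 0 0 1; 0 0 15 0 0 0 1; 0 0 20 0 0 0 1; 0 0 20 0 0 0 1; 0 0 12 0 0 0 1; 0 0 5 0 0 0 1; 0 0 0 0 0 0 1; 0 0 0 0 0 0 1"

```text
clock: 20.58
tool_pos: [0.4522, 0.18, 0.2532]
orientation: [0.26, -0.063, 0.964, 0.017]
wrist_force: [0.9, -1.4, -0.3]
grip_width: 0.0005
grip_force: 0.0
```

Request:
servo_tool --commands "0 0 1 0 0 0 1; 0 0 1 0 0 0 1; 0 0 0 0 0 0 1; 0 0 0 0 0 0 1"

```text
clock: 21.08
tool_pos: [0.453, 0.1801, 0.2507]
orientation: [0.259, -0.063, 0.964, 0.017]
wrist_force: [-0.7, 0.6, 0.3]
grip_width: 0.0006
grip_force: 0.0
```

Request:
servo_tool --commands "0 0 1 0 0 0 1; 0 0 0 0 0 0 1; 0 0 0 0 0 0 1"

```text
clock: 21.45
tool_pos: [0.4535, 0.1801, 0.2498]
orientation: [0.259, -0.063, 0.964, 0.017]
wrist_force: [-0.2, 1.0, -0.3]
grip_width: 0.0006
grip_force: 0.0
```

```bash
cat > w.py <<'E'
from h import *
s=manip.state();p,r=tool();print(np.round(1e3*Rs.T@(p-S),2),"F seat",np.round(Rs.T@s["wrist_force"],2),"T",np.round(Rs.T@s["wrist_torque"],2),np.round(s["q"],2),s["clock"],s["grip_width"],s["grip_force"])
E
python3 w.py
```

```text
[53.06  0.84 59.4 ] F seat [-0.24  1.03 -0.21] T [ 0.04  0.22 -0.  ] [ 0.15 -0.52  2.25 -0.01  0.88 -1.55] 21.45 0.0006426437749380671 0.0
```

Request:
servo_tool --commands "0 0 1 0 0 0 1; 0 0 1 0 0 0 1; 0 0 0 0 0 0 1; 0 0 0 0 0 0 1"

```text
clock: 21.95
tool_pos: [0.4545, 0.1802, 0.2481]
orientation: [0.259, -0.063, 0.964, 0.017]
wrist_force: [0.4, 0.2, 0.6]
grip_width: 0.0004
grip_force: 0.0
```

Request:
servo_tool --commands "0 0 0.7 0 0 0 1; 0 0 0 0 0 0 1; 0 0 0 0 0 0 1"

```text
clock: 22.32
tool_pos: [0.4548, 0.1803, 0.2475]
orientation: [0.259, -0.063, 0.964, 0.017]
wrist_force: [0.0, 0.0, -0.5]
grip_width: 0.0003
grip_force: 0.0
```

Request:
servo_tool --commands "0 0 0.7 0 0 0 1; 0 0 0 0 0 0 1; 0 0 0 0 0 0 1"

```text
clock: 22.7
tool_pos: [0.4552, 0.1803, 0.2469]
orientation: [0.259, -0.063, 0.964, 0.017]
wrist_force: [-1.1, 1.2, 0.5]
grip_width: 0.0006
grip_force: 0.0
```

```bash
python3 w.py
```

```text
[53.06  0.85 56.01] F seat [-0.53  1.3   0.91] T [0.04 0.22 0.02] [ 0.15 -0.51  2.25 -0.01  0.87 -1.55] 22.7 0.000595233685803368 0.0
```

Request:
servo_tool --commands "0 0 0.6 0 0 0 1; 0 0 0 0 0 0 1; 0 0 0 0 0 0 1"

```text
clock: 23.08
tool_pos: [0.4555, 0.1804, 0.2463]
orientation: [0.259, -0.063, 0.964, 0.017]
wrist_force: [0.6, -0.5, 0.2]
grip_width: 0.0006
grip_force: 0.0
```

Request:
servo_tool --commands "0 0 0.6 0 0 0 1; 0 0 0 0 0 0 1; 0 0 0 0 0 0 1"

```text
clock: 23.45
tool_pos: [0.4557, 0.1804, 0.246]
orientation: [0.259, -0.063, 0.964, 0.017]
wrist_force: [-1.9, 0.1, 1.5]
grip_width: 0.0002
grip_force: 1.0
```

```bash
python3 w.py
```

```text
[53.12  0.87 54.93] F seat [-0.86  0.31  2.24] T [ 0.04  0.38 -0.02] [ 0.15 -0.51  2.25 -0.01  0.87 -1.55] 23.45 0.00016393687181045239 0.9941868364694528
```

Request:
servo_tool --commands "0 0 -10 0 0 0 1; 0 0 -8 0 0 0 1; 18 0 0 0 0 0 1; 18 0 0 0 0 0 1; 0 0 4 0 0 0 1; 0 0 1 0 0 0 1; 0 0 0 0 0 0 1; 0 0 0 0 0 0 1"

```text
clock: 24.45
tool_pos: [0.4188, 0.1755, 0.2394]
orientation: [0.259, -0.063, 0.964, 0.017]
wrist_force: [-0.0, 0.4, 1.1]
grip_width: 0.0002
grip_force: 0.0
```

Request:
servo_tool --commands "0 0 0.7 0 0 0 1; 0 0 0 0 0 0 1; 0 0 0 0 0 0 1"

```text
clock: 24.82
tool_pos: [0.4188, 0.1756, 0.2384]
orientation: [0.259, -0.063, 0.964, 0.017]
wrist_force: [0.9, 0.4, -0.3]
grip_width: 0.0005
grip_force: 0.0
```

Request:
servo_tool --commands "0 0 0.7 0 0 0 1; 0 0 0 0 0 0 1; 0 0 0 0 0 0 1"

```text
clock: 25.2
tool_pos: [0.4191, 0.1756, 0.2378]
orientation: [0.259, -0.063, 0.964, 0.017]
wrist_force: [0.0, 0.1, -0.8]
grip_width: 0.0004
grip_force: 0.0
```

```bash
python3 w.py
```

```text
[17.03  0.82 66.36] F seat [-0.36  0.14 -0.71] T [ 0.02  0.23 -0.01] [ 0.15 -0.63  2.34 -0.01  0.9  -1.54] 25.2 0.00044249943935014595 0.0
```

Request:
servo_tool --commands "0 0 0.7 0 0 0 1; 0 0 0 0 0 0 1; 0 0 0 0 0 0 1"

```text
clock: 25.58
tool_pos: [0.4195, 0.1756, 0.2372]
orientation: [0.259, -0.063, 0.964, 0.017]
wrist_force: [0.2, 0.5, 0.7]
grip_width: 0.0005
grip_force: 0.0
```

Request:
servo_tool --commands "0 0 0.7 0 0 0 1; 0 0 0 0 0 0 1; 0 0 0 0 0 0 1"

```text
clock: 25.95
tool_pos: [0.4199, 0.1757, 0.2369]
orientation: [0.259, -0.063, 0.964, 0.017]
wrist_force: [-1.7, 0.2, 2.4]
grip_width: 0.0007
grip_force: 1.8
```

Request:
servo_tool --commands "0 0 0.7 0 0 0 1; 0 0 0 0 0 0 1; 0 0 0 0 0 0 1"

```text
clock: 26.32
tool_pos: [0.4203, 0.1758, 0.2367]
orientation: [0.259, -0.063, 0.964, 0.017]
wrist_force: [-5.5, -1.2, 6.1]
grip_width: 0.0005
grip_force: 4.0
```

```bash
python3 w.py
```

```text
[17.53  0.85 64.83] F seat [-1.8  -0.43  8.13] T [-0.05  0.67 -0.03] [ 0.15 -0.62  2.34 -0.01  0.9  -1.54] 26.325 0.0004617176283707324 3.9560207538306713
```

Touch results: grip top at 41.2 and ear top at 51.3 in my frame, so the nut is about 7.0 mm above the cover. That means about 9.2 mm of descent, or 3.6 rad. q6 is −1.54, so the whole turn fits in one grasp.

Request:
servo_tool --commands "0 0 -10 0 0 0 0.6; 9 -0.5 -5 0 0 -0.055 0.6; 9 0 0 0 0 -0.054 0.6; 0 0 0 0 0 0 0.6; 0 0 0 0 0 0 0.6; 0 0 0 0 0 0 0.6"

```text
clock: 27.08
tool_pos: [0.3976, 0.1717, 0.2402]
orientation: [0.26, -0.115, 0.959, 0.003]
wrist_force: [0.2, -0.1, -0.4]
grip_width: 0.0375
grip_force: 0.0
```

```bash
python3 w.py
```

```text
[-0.66 -0.21 79.31] F seat [-0.02 -0.17 -0.42] T [ 0.08  0.27 -0.01] [ 0.15 -0.71  2.38 -0.01  0.95 -1.65] 27.075 0.03748612258274432 0.0
```

Request:
servo_tool --commands "0 0 8 0 0 0 0.6; 0 0 12 0 0 0 0.6; 0 0 12 0 0 0 0.6; 0 0 7 0 0 0 0.6; 0 0 3.5 0 0 0 0.6; 0 0 0 0 0 0 0.6; 0 0 0 0 0 0 0.6"

```text
clock: 27.95
tool_pos: [0.4187, 0.1746, 0.2036]
orientation: [0.26, -0.115, 0.959, 0.003]
wrist_force: [-0.2, -0.2, 0.4]
grip_width: 0.0376
grip_force: 0.0
```

Request:
servo_tool --commands "0 0 0 0 0 0 1; 0 0 0 0 0 0 1; 0 0 0 0 0 0 1; 0 0 0 0 0 0 1; 0 0 0 0 0 0 1; 0 0 0 0 0 0 1; 0 0 0 0 0 0 1; 0 0 0 0 0 0 1"

```text
clock: 28.95
tool_pos: [0.4179, 0.1769, 0.2033]
orientation: [0.26, -0.115, 0.959, 0.007]
wrist_force: [-2.4, 13.1, -0.2]
grip_width: 0.0119
grip_force: 30.0
```

```bash
python3 w.py
```

```text
[-1.05  2.26 36.98] F seat [-0.65 13.26  0.19] T [ 2.63  0.21 -0.16] [ 0.15 -0.59  2.38 -0.01  0.83 -1.65] 28.95 0.01192855015697104 29.998523527756333
```

Request:
servo_tool --commands "0 2.4 0 0 0 0 1; 0 0 0 0 0 0 1; 0 0 0 0 0 0 1"

```text
clock: 29.32
tool_pos: [0.4179, 0.1772, 0.2032]
orientation: [0.26, -0.115, 0.959, 0.004]
wrist_force: [-2.7, 3.9, 0.9]
grip_width: 0.0117
grip_force: 30.0
```

```bash
python3 w.py
```

```text
[-1.07  2.53 36.88] F seat [-1.42  4.16  1.82] T [ 0.86  0.36 -0.08] [ 0.16 -0.59  2.38 -0.02  0.83 -1.64] 29.325 0.01174926191375852 29.999751364812255
```

Request:
servo_tool --commands "0 1 0 0 0 0 1; 0 0 0.43 0 0 0.17 1; 0 0 0.43 0 0 0.17 1; 0 0 0.43 0 0 0.17 1; 0 0 0.43 0 0 0.17 1; 0 0 0 0 0 0 1; 0 0 0 0 0 0 1"

```text
clock: 30.2
tool_pos: [0.4188, 0.1776, 0.2017]
orientation: [0.244, 0.21, 0.943, 0.089]
wrist_force: [-1.8, -1.5, 2.5]
grip_width: 0.0116
grip_force: 30.0
```

```bash
python3 w.py
```

```text
[-1.03  2.85 35.12] F seat [-0.48 -1.27  3.11] T [-0.27  0.37 -0.04] [ 0.16 -0.58  2.38 -0.02  0.82 -0.96] 30.2 0.011645261680302043 30.000484176816826
```

Request:
servo_tool --commands "0 0 0.43 0 0 0.17 1; 0 0 0.43 0 0 0.17 1; 0 0 0.43 0 0 0.17 1; 0 0 0.43 0 0 0.17 1; 0 0 0.43 0 0 0.17 1; 0 0 0.43 0 0 0.17 1; 0 0 0 0 0 0 1; 0 0 0 0 0 0 1"

```text
clock: 31.2
tool_pos: [0.4201, 0.178, 0.1996]
orientation: [0.17, 0.643, 0.72, 0.197]
wrist_force: [0.4, -1.6, 1.6]
grip_width: 0.0117
grip_force: 30.0
```

```bash
python3 w.py
```

```text
[-0.92  3.08 32.56] F seat [ 0.96 -1.61  1.26] T [-0.15  0.14 -0.04] [ 0.16 -0.57  2.38 -0.02  0.81  0.06] 31.2 0.01170287449998499 30.000296721991617
```

Request:
servo_tool --commands "0 0 0.43 0 0 0.17 1; 0 0 0.43 0 0 0.17 1; 0 0 0.43 0 0 0.17 1; 0 0 0.43 0 0 0.17 1; 0 0 0.43 0 0 0.17 1; 0 0 0.43 0 0 0.17 1; 0 0 0 0 0 0 1; 0 0 0 0 0 0 1"

```text
clock: 32.2
tool_pos: [0.4215, 0.1782, 0.1974]
orientation: [0.052, 0.913, 0.315, 0.255]
wrist_force: [2.4, -3.3, 1.9]
grip_width: 0.012
grip_force: 30.0
```

```bash
python3 w.py
```

```text
[-0.77  3.06 30.01] F seat [ 2.64 -3.58  0.72] T [-0.31 -0.06 -0.02] [ 0.16 -0.57  2.38 -0.02  0.8   1.08] 32.2 0.011962883339877807 29.999569128267467
```

Request:
servo_tool --commands "0 0 0.43 0 0 0.17 1; 0 0 0.43 0 0 0.17 1; 0 0 0.43 0 0 0.17 1; 0 0 0.43 0 0 0.17 1; 0 0 0.43 0 0 0.17 1; 0 0 0 0 0 0 1; 0 0 0 0 0 0 1"

```text
clock: 33.08
tool_pos: [0.4226, 0.1782, 0.1957]
orientation: [-0.057, 0.962, -0.089, 0.254]
wrist_force: [0.5, -4.6, 3.9]
grip_width: 0.0124
grip_force: 30.0
```

```bash
python3 w.py
```

```text
[-0.67  2.95 28.01] F seat [ 1.82 -4.63  3.41] T [-0.58  0.07 -0.14] [ 0.16 -0.56  2.38 -0.02  0.8   1.93] 33.075 0.012427875591493383 30.000229702563956
```

Request:
servo_tool --commands "0 0 0 0 0 0 0.6; 0 0 0 0 0 0 0.6; 0 0 0 0 0 0 0.6; 0 0 0 0 0 0 0.6; 0 0 -6 0 0 0 0.6; 0 0 -15 0 0 0 0.6; 0 0 -15 0 0 0 0.6; 0 0 -10 0 0 0 1; 0 0 0 0 0 0 1; 0 0 0 0 0 0 1"

```text
clock: 34.33
tool_pos: [0.3993, 0.1754, 0.2346]
orientation: [-0.058, 0.962, -0.091, 0.253]
wrist_force: [0.4, 0.2, -0.7]
grip_width: 0.0112
grip_force: 0.0
```

```bash
python3 w.py
python3 - <<'E'
from h import *
p,r=tool();P,M=seatpose(.0531,.0009,.0612);print(np.round(1e3*r.inv().apply(P-p),1))
plan(P,M)
E
```

```text
[-1.64  3.16 73.4 ] F seat [ 0.02  0.15 -0.8 ] T [ 0.05  0.39 -0.05] [ 0.16 -0.69  2.38 -0.02  0.93  1.93] 34.325 0.011216283273573767 0.0
[ 52.7 -15.   12.2]
flip False rotvec [-1.000e-03  1.000e-03  2.823e+00] shift in target frame mm [-54.7  -2.3  12.2] in current [ 52.7 -15.   12.2]
flip True rotvec [-0.001 -0.001 -0.319] shift in target frame mm [54.7  2.3 12.2] in current [ 52.7 -15.   12.2]
q [ 0.16 -0.69  2.38 -0.02  0.93  1.93] pos [0.3993 0.1754 0.2346] F [ 0.4  0.2 -0.7] T [ 0.02  0.4  -0.02] 34.325 0.011216283273573767
```

Request:
servo_tool --commands "0 0 0 0 0 -0.16 1; 0 0 0 0 0 -0.16 1; 18 1 0 0 0 0 1; 20 1 0 0 0 0 1; 16.5 0 6 0 0 0 1; 0 0 7 0 0 0 1; 0 0 3.5 0 0 0 1; 0 0 0 0 0 0 1; 0 0 0 0 0 0 1"

```text
clock: 35.45
tool_pos: [0.4543, 0.1807, 0.248]
orientation: [-0.017, 0.964, 0.063, 0.259]
wrist_force: [-0.1, -0.8, -1.0]
grip_width: 0.0002
grip_force: 0.0
```

```bash
python3 w.py
```

```text
[52.9   1.33 57.36] F seat [-0.71 -0.75 -0.73] T [ 0.04  0.39 -0.04] [ 0.15 -0.51  2.25 -0.01  0.88  1.6 ] 35.45 0.00022840589914895022 0.0
```

Request:
servo_tool --commands "0 0 1 0 0 0 1; 0 0 1 0 0 0 1; 0 0 0 0 0 0 1; 0 0 0 0 0 0 1"

```text
clock: 35.95
tool_pos: [0.4556, 0.1808, 0.2464]
orientation: [-0.017, 0.964, 0.063, 0.259]
wrist_force: [-0.7, 0.3, 0.2]
grip_width: 0.0006
grip_force: 0.0
```

Request:
servo_tool --commands "0 0 0.7 0 0 0 1; 0 0 0 0 0 0 1; 0 0 0 0 0 0 1"

```text
clock: 36.33
tool_pos: [0.4559, 0.1808, 0.2457]
orientation: [-0.017, 0.964, 0.063, 0.259]
wrist_force: [0.2, -0.2, 0.2]
grip_width: 0.0004
grip_force: 0.0
```

Request:
servo_tool --commands "0 0 0.7 0 0 0 1; 0 0 0 0 0 0 1; 0 0 0 0 0 0 1"

```text
clock: 36.7
tool_pos: [0.4563, 0.1809, 0.2451]
orientation: [-0.017, 0.964, 0.063, 0.259]
wrist_force: [0.4, 0.5, -0.0]
grip_width: 0.0007
grip_force: 0.0
```

```bash
python3 w.py
```

```text
[53.19  1.26 53.86] F seat [ 0.41  0.42 -0.24] T [-0.01  0.34  0.07] [ 0.15 -0.5   2.25 -0.01  0.87  1.6 ] 36.7 0.0006761801757245167 0.0
```

Request:
servo_tool --commands "0 0 0.7 0 0 0 1; 0 0 0 0 0 0 1; 0 0 0 0 0 0 1"

```text
clock: 37.08
tool_pos: [0.4566, 0.181, 0.2448]
orientation: [-0.017, 0.964, 0.063, 0.259]
wrist_force: [-5.1, -1.2, 3.8]
grip_width: 0.0006
grip_force: 3.3
```

```bash
python3 w.py
```

```text
[53.31  1.29 53.46] F seat [-2.59 -0.58  5.87] T [-0.04  0.8   0.01] [ 0.15 -0.5   2.25 -0.01  0.87  1.6 ] 37.075 0.0006090037948230068 3.2921265880577266
```

The grip top sank from about 55.3 to 53.6, so the ring is squeezed by about 2.1 mm, which is within snug. I'll retract and check once more.

Request:
servo_tool --commands "0 0 -10 0 0 0 1; 0 0 -30 0 0 0 1; 0 0 -40 0 0 0 1; 0 0 -30 0 0 0 1; 0 0 0 0 0 0 1; 0 0 0 0 0 0 1; 0 0 0 0 0 0 1"

```text
clock: 37.95
tool_pos: [0.4018, 0.1736, 0.3376]
orientation: [-0.017, 0.964, 0.063, 0.257]
wrist_force: [-0.3, -0.1, 0.1]
grip_width: 0.0006
grip_force: 0.0
```

Run:
```python
from h import *
s=manip.capture("side");a=(221,117)
cv2.imwrite("pics/c8.png",cv2.resize(s[a[1]:a[1]+70,a[0]:a[0]+80],None,fx=8,fy=8,interpolation=cv2.INTER_CUBIC))
```

```text
(no output)
```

View pics/c8.png

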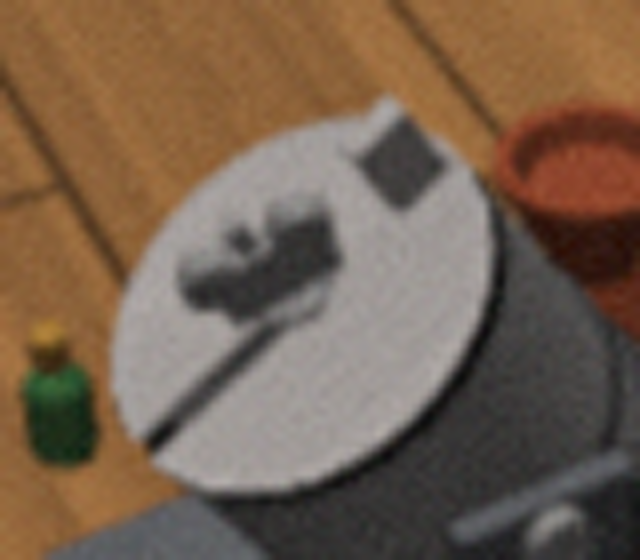

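The nut (crop around (260,265)) is now down on the cover, the cover is flat on the ring and the bystanders are untouched.

```bash
python3 -c "
from plant import manip
print(manip.job_done())"
```

```text
the job is handed in; nothing more can be done
None
```

I put the cover on the drum under the wing nut and spun the nut down snug, squeezing the ring by about 2.1 mm as measured by touch; the burner, jar and little bottle were left alone, and the job was handed in at about 38 s, with no verdict returned.

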